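# Pump the air out of the tall storage canister

## Robot

A 7-joint arm with a two-finger parallel gripper is mounted at the origin on the work surface. World frame = base frame: x ahead of the robot, y to its left, z up, the work surface at z = 0. Lengths are in m, angles in rad, forces in N, time in s.
With the tool pointing down it reaches from about 0.4 to 0.85 m from the base axis. Payload 10.4 kg.
Tool frame: the origin (TCP) lies midway between the tips of the shut fingers; the grasp point (between the pads) lies 19 mm behind it (arm.grasp_offset is the distance from the TCP to the grasp point, in m); z points along the fingers, x is the direction in which the jaws open and shut, and the axes are right-handed (so a half turn about z gives the same grasp; the last joint's range is limited). The gripper opens to 85 mm and grips with 20 to 120 N. Pads are 22 mm wide; open, the fingers measure 114 mm over their backs; the gripper's body (76 mm by 85 mm) begins 54 mm behind the grasp point. The pads swing forward as they close: fully open they stand 13 mm farther back than shut.
Start: joints at [1.282, 0.332, -0.065, 1.46, 0.022, 1.35, -0.088], TCP at [0.164, -0.603, 0.231] pointing down, gripper open.
Joint ranges: [-2.6, 2.6], [-0.5, 2.12], [-1.47, 1.34], [0.16, 2.42], [-1.27, 4.41], [0.06, 2.06], [-2.6, 2.6]. Speed limits (rad/s): [2.22, 2.22, 2.79, 2.79, 3.14, 3.14, 3.14].

## Interface

Orientations are given as [roll, pitch, yaw] about the fixed x, y, z axes, in that order (R = Rz(yaw) Ry(pitch) Rx(roll)).
In Python, from cell import arm, vision gives the robot as it stands. The module is installed in compiled form; this text tells all that it offers.
- The arm moves only by the tool carry_out, never from a script. Its argument "moves" is a list of rows, each a list of 3 entries, a list of its own where there are three numbers: the opening in per cent of the stroke, from 0 (shut) to 100 (fully open), then the shift along the tool's x, y, z in mm, then the turn about the tool's z in rad. In form: [[grip, [dx, dy, dz], spin], ...]. A call has 1 to 12 rows; each row is the pose to reach, as a shift and turn from the pose commanded when the call began, along the tool's axes at that moment; what a row does not reach only later rows make up. A row lasts 1/12 s, in which the tool goes at most 41.7 mm and 7.16 degrees, less where a joint would pass 70% of its speed; a pose out of reach is approached as far as the arm can. A call with a gripper value outside its range is refused whole. The fingers move at their own pace and stop on an object; "squeeze" is the grip in N (left out, the last holds). Time passes only in rows, so rows that repeat a pose let the fingers close. It gives the time, the measured TCP pose, the force and the opening at its end, in the units of the state.
- arm.get_obs(): the state, without advancing time (a new reading comes with each control period).
- vision.grab_frame(name): name is "scene" or "top" or "wrist"; returns (picture, depth): 384x512x3 uint8, blue, green, red; 384x512 float32, m along the optical axis (not along the pixel's ray), 0 where there is no reading.
- vision.get_calibration(name): a dict with "vfov" (degrees; the focal length in pixels is half the picture's height over the tangent of half this angle, whatever the lens; pixels are square), "cx", "cy" (the principal point, pixels), "rvec" (rotation vector, rad) and "tvec" (3), from world to camera coordinates, as OpenCV has them; the wrist camera has in their place "hand_eye" (4x4, takes a point from camera to tool coordinates, whose origin is the TCP and whose axes are the tool frame's). Camera axes: x right, y down, z forward; pixel columns grow to the right and rows downward; lengths in m; the calibration is good to about 2 mm. The wrist camera is an equidistant fisheye: a pixel r from the principal point sees the ray r / f radians off the axis. A picture is of the moment at which its call begins: read the wrist's pose just before it. get_calibration takes no time and is no camera call.
- arm.finish_job(): hands the job in, once; it reports no verdict.
The state is a dict: "clock": time; "joint_positions": joint angles; "dq": joint speeds; "tau": joint torques, N m; "position": TCP position; "orientation": TCP orientation; "force": force on the tool from outside, world axes, zero at the start; "moment": the same for the moment, N m; "finger_gap": finger opening in m.
Only numpy, scipy, OpenCV 4.12 (cv2) and the standard library are available. Lean on these libraries where they do the work, as an engineer would, in place of code of your own. Each camera call takes 0.05 s, during which the arm holds its last target. There are 200 camera calls.

## Task

The freshly pounded curry paste has just gone into the taller of the two steel storage canisters, and its air has to be pumped out. Press the pump knob on that canister's lid right down to its stop, let it spring fully back up, and do that a second time. Leave the squat canister's pump alone and both canisters standing where they are.

Things in the scene. Friction and masses are not known exactly. Their poses are not given: they have to be found in the camera images.
- tall_canister: The taller canister: a closed upright steel cylinder 110 mm across with a flat black lid and a steel pump knob in the middle of the lid. Lid top 165 mm above its underside; the knob's top is 206 mm up when the knob is up and 181 mm when it is fully down. Stands loose on the table (table top at z = 0), about 0.6 to 1.1 kg. Origin: centre of its underside; z axis up along the canister's axis.
- tall_pump (a joint): How far the tall canister's pump knob is pressed: 0 = all the way up, grows to 0.025 m = fully down on its stop. The knob is a steel disc 44 mm across and 14 mm thick, centred on the canister's axis on a 16 mm stem, flat on top; it moves straight down. The spring takes about 4 N to start and about 10 N at the stop, and lifts the knob back up by itself in well under a second when it is let go.
- squat_canister: The squat canister: the same make, steel with a black lid and the same pump knob, but lower and wider: 140 mm across, lid top 95 mm and knob top 136 mm above its underside. Stands loose on the table, about 0.65 to 1.15 kg. Origin: centre of its underside; z axis up.
- squat_pump (a joint): How far the squat canister's pump knob is pressed, 0 = up, 0.025 m = fully down; same knob and spring as on the tall one.

How it is judged:
By the outcome, as a careful person would: the job done as asked, in the order asked, and still so for the second after the job is handed in, with the robot touching nothing.
It also fails if it takes over 34 s, if anything falls off the work surface, if the arm or the gripper's body presses on something with over 40 N, if the wrist force passes 120 N, or if a joint passes its speed limit or range.

## Working session

There is one attempt and no reset: what is moved stays moved. The work goes in short steps, Python scripts to look and compute and a tool call to move; the robot and the scene stay as the last step left them, time stands still between calls to the robot, and variables do not carry over. Pictures are saved under pics/ and viewed, about 8 in all and at most 12, crops included, and the job is handed in when it is done.

Besides the shell and the picture viewer there is one more tool, called as name(argument=value, ...), one argument or row to a line, values as JSON. carry_out: Moves the arm, as the interface text tells. Its arguments: {"type":"object","properties":{"moves":{"type":"array"},"squeeze":{"type":"number"}},"required":["moves"]}

```bash
mkdir -p pics
cat > h.py <<'E'
import numpy as np, cv2
from cell import arm, vision
def cal(n):
    c=vision.get_calibration(n); f=192/np.tan(np.radians(c["vfov"])/2); return c,f
def cloud(n,d):
    c,f=cal(n); R=cv2.Rodrigues(np.array(c["rvec"],float))[0]; t=np.array(c["tvec"],float).ravel()
    v,u=np.mgrid[:384,:512]
    P=np.stack([(u-c["cx"])/f*d,(v-c["cy"])/f*d,d],-1)
    return (P-t)@R
E
python3 - <<'E'
from h import *
o=arm.get_obs(); print({k:np.round(v,3) for k,v in o.items()})
ims=[]
for n in("scene","top"):
    p,d=vision.grab_frame(n); np.savez(n,p=p,d=d); ims.append(p)
    W=cloud(n,d); z=W[...,2]; ok=(d>0)
    for lo,hi in((.196,.215),(.155,.17),(.127,.142),(.088,.1)):
        m=(ok&(z>lo)&(z<hi)).astype(np.uint8)
        k,l,s,c=cv2.connectedComponentsWithStats(m)
        for i in range(1,k):
            if s[i,4]>40:
                q=W[l==i]; print(n,lo,s[i],q.mean(0).round(3),q.min(0).round(3),q.max(0).round(3))
cv2.imwrite("pics/a.png",cv2.resize(np.vstack(ims),None,fx=.78,fy=.78))
E
```

```text
{'clock': np.float64(0.0), 'joint_positions': array([ 1.282,  0.333, -0.065,  1.461,  0.022,  1.35 , -0.089]), 'dq': array([ 0.001, -0.   ,  0.   , -0.001,  0.001, -0.   , -0.   ]), 'tau': array([-0.0000e+00, -6.2544e+01,  4.9000e-02, -3.9162e+01,  1.6000e-02,
        1.0000e-02, -0.0000e+00]), 'position': array([ 0.164, -0.603,  0.231]), 'orientation': array([ 3.142e+00,  1.000e-03, -1.305e+00]), 'force': array([-1.464, -0.04 , -0.364]), 'moment': array([-0.026,  0.022, -0.011]), 'finger_gap': np.float64(0.086)}
scene 0.196 [ 93   0  41  12 155] [-0.924  0.726  0.205] [-0.969  0.616  0.196] [-0.888  0.859  0.215]
scene 0.196 [21 11 17  7 73] [-1.073  0.386  0.206] [-1.104  0.36   0.196] [-1.055  0.424  0.215]
scene 0.196 [ 0 16 13  8 60] [-1.071  0.274  0.205] [-1.084  0.245  0.196] [-1.057  0.306  0.215]
scene 0.196 [ 77  93  70  25 421] [ 0.032 -0.026  0.204] [-0.047 -0.084  0.196] [0.085 0.083 0.215]
scene 0.196 [201 225  24  19 382] [ 0.601 -0.259  0.205] [ 0.575 -0.277  0.197] [ 0.62  -0.234  0.208]
scene 0.155 [103   0  67  17 199] [-0.926  0.856  0.162] [-0.971  0.691  0.155]
[... 3138 characters left out ...]
13 ] [0.555 0.175 0.14 ]
top 0.088 [148  42  54  25 168] [0.88  0.226 0.094] [0.835 0.15  0.088] [0.898 0.278 0.1  ]
top 0.088 [168  68  10  15  59] [0.816 0.214 0.094] [0.797 0.207 0.088] [0.835 0.227 0.1  ]
top 0.088 [380  80  24  23  76] [ 0.804 -0.323  0.094] [ 0.765 -0.341  0.088] [ 0.819 -0.287  0.1  ]
top 0.088 [169  86  39  19  52] [0.756 0.173 0.094] [0.741 0.133 0.088] [0.791 0.222 0.1  ]
top 0.088 [375  88  20  20  47] [ 0.767 -0.287  0.094] [ 0.75  -0.321  0.088] [ 0.8   -0.274  0.1  ]
top 0.088 [ 164  162   61   60 2599] [0.532 0.152 0.095] [0.464 0.082 0.088] [0.604 0.224 0.1  ]
top 0.088 [344 169  19  23  41] [ 0.568 -0.215  0.094] [ 0.546 -0.241  0.088] [ 0.598 -0.2    0.1  ]
```

View pics/a.png

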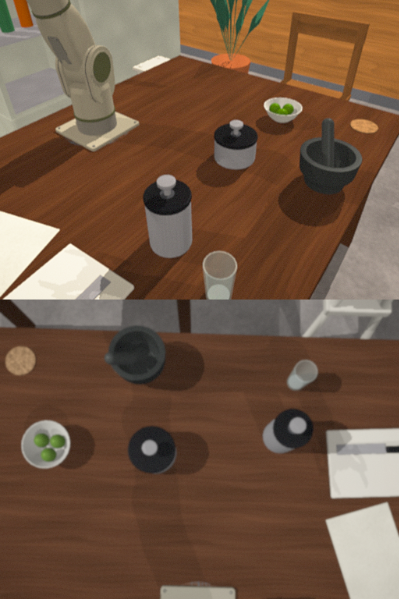

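Run:
```python
from h import *
from scipy.spatial.transform import Rotation as Ro
o=arm.get_obs(); R=Ro.from_euler('xyz',o["orientation"]).as_matrix()
for n in("scene","top"):
    z=np.load(n+".npz"); W=cloud(n,z["d"]).reshape(-1,3)
    q=W[(abs(W[:,2]-.205)<.004)&(np.hypot(W[:,0]-.6,W[:,1]+.255)<.04)]
    (c,r)=cv2.minEnclosingCircle((q[:,:2]*1000).astype(np.float32)); print(n,c,r,np.median(q[:,2]))
print(R.round(3)); print((R.T@(np.array([.599,-.254,.236])-o["position"])*1000).round(1))
```

```text
scene (597.385009765625, -256.9527587890625) 23.168046951293945 0.20538499961774095
top (598.8907470703125, -254.07484436035156) 22.384763717651367 0.20643578318521832
[[ 0.263 -0.965 -0.   ]
 [-0.965 -0.263  0.001]
 [-0.001  0.    -1.   ]]
[-222.2 -511.3   -5.1]
```

The scene picture shows the tall canister at about (168, 215) and the squat one at (235, 145), both with their knobs up. The tall knob is at about (0.598, -0.255), top at z 0.206. The path to it is clear, so I'll shut the fingers and go above it.

carry_out(
  moves=[
    [0,[-12,-28,-30],0],
    [0,[-28,-64,-40],0],
    [0,[-44,-100,-40],0],
    [0,[-60,-138,-40],0],
    [0,[-76,-174,-40],0],
    [0,[-92,-210,-40],0],
    [0,[-106,-246,-40],0],
    [0,[-122,-282,-40],0],
    [0,[-138,-318,-40],0],
    [0,[-154,-354,-40],0],
    [0,[-170,-390,-40],0],
    [0,[-184,-424,-40],0],
  ],
  squeeze=30,
)

```text
clock: 1.1
position: [0.5263, -0.3121, 0.2711]
orientation: [3.141, 0.0, -1.304]
force: [1.1, 0.2, -0.0]
finger_gap: 0.0
```

carry_out(
  moves=[
    [0,[-14,-32,0],0],
    [0,[-28,-64,0],0],
    [0,[-37,-86,0],0],
    [0,[-37,-86,0],0],
    [0,[-37,-86,0],0],
    [0,[-37,-86,0],0],
  ],
)

```text
clock: 1.6
position: [0.5977, -0.2565, 0.2709]
orientation: [3.141, -0.0, -1.306]
force: [0.2, -0.0, -0.5]
finger_gap: 0.0002
```

Run:
```python
from h import *
from scipy.spatial.transform import Rotation as Ro
o=arm.get_obs(); R=Ro.from_euler('xyz',o["orientation"]).as_matrix()
print({k:np.round(o[k],4) for k in("clock","position","orientation","force","finger_gap")})
p,d=vision.grab_frame("wrist"); c,f=cal("wrist"); H=np.array(c["hand_eye"])
v,u=np.mgrid[:384,:512]; x=u-c["cx"]; y=v-c["cy"]; r=np.hypot(x,y)+1e-9; th=r/f
s=np.tan(np.minimum(th,1.4))/r; P=np.stack([x*s*d,y*s*d,d],-1)
W=(P@H[:3,:3].T+H[:3,3])@R.T+o["position"]
m=(d>0)&(abs(W[...,2]-.206)<.005)&(np.hypot(W[...,0]-.598,W[...,1]+.255)<.05)
q=W[m]; print(len(q)); print(cv2.minEnclosingCircle((q[:,:2]*1000).astype(np.float32)),np.median(q,0)) if len(q) else 0
cv2.imwrite("pics/w.png",p)
```

```text
{'clock': np.float64(1.6), 'position': array([ 0.5977, -0.2565,  0.2709]), 'orientation': array([ 3.1406e+00, -1.0000e-04, -1.3055e+00]), 'force': array([ 0.2453, -0.0492, -0.4572]), 'finger_gap': np.float64(0.0002)}
2460
((598.3104858398438, -253.45932006835938), 21.878999710083008) [ 0.59990422 -0.25309664  0.20527175]
```

View pics/w.png

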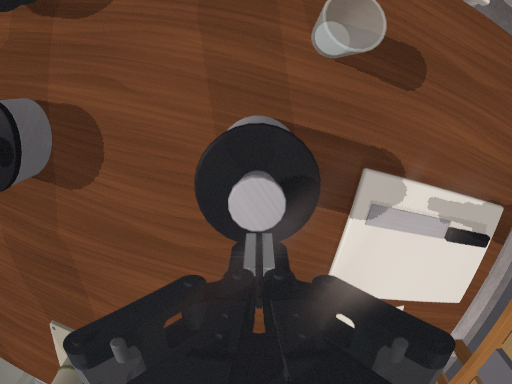

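The wrist view shows the shut fingertips at (258, 250) and the tall knob at (257, 203), 3 mm from the tool axis. I'll correct that offset and start pressing.

carry_out(
  moves=[
    [0,[-3,-1,20],0],
    [0,[-3,-1,40],0],
    [0,[-3,-1,54],0],
    [0,[-3,-1,60],0],
    [0,[-3,-1,64],0],
    [0,[-3,-1,68],0],
    [0,[-3,-1,72],0],
    [0,[-3,-1,76],0],
    [0,[-3,-1,80],0],
    [0,[-3,-1,84],0],
    [0,[-3,-1,84],0],
    [0,[-3,-1,84],0],
  ],
)

```text
clock: 2.65
position: [0.5985, -0.2537, 0.189]
orientation: [-3.141, -0.002, -1.306]
force: [-3.2, -0.2, 9.2]
finger_gap: 0.0001
```

carry_out(
  moves=[
    [0,[0,0,2],0],
    [0,[0,0,4],0],
    [0,[0,0,5],0],
    [0,[0,0,6],0],
    [0,[0,0,7],0],
    [0,[0,0,7],0],
    [0,[0,0,7],0],
  ],
)

```text
clock: 3.23
position: [0.5986, -0.2537, 0.1826]
orientation: [-3.14, -0.002, -1.306]
force: [-5.7, -0.2, 10.2]
finger_gap: -0.0001
```

carry_out(
  moves=[
    [0,[0,0,2],0],
    [0,[0,0,3],0],
    [0,[0,0,4],0],
    [0,[0,0,4],0],
    [0,[0,0,4],0],
  ],
)

```text
clock: 3.65
position: [0.5996, -0.254, 0.1815]
orientation: [-3.137, -0.005, -1.306]
force: [-8.5, 1.3, 24.8]
finger_gap: 0.0001
```

The force jumped from 10 to 25 N at z ≈ 0.181, so the knob is on its stop. Next I release it well clear and check that it is back up.

carry_out(
  moves=[
    [0,[0,0,-6],0],
    [0,[0,0,-16],0],
    [0,[0,0,-28],0],
    [0,[0,0,-40],0],
    [0,[0,0,-60],0],
    [0,[0,0,-80],0],
    [0,[0,0,-95],0],
    [0,[0,0,-95],0],
    [0,[0,0,-95],0],
    [0,[0,0,-95],0],
    [0,[0,0,-95],0],
    [0,[0,0,-95],0],
  ],
)

```text
clock: 4.65
position: [0.5981, -0.2526, 0.2703]
orientation: [3.14, 0.001, -1.305]
force: [0.3, -0.1, -0.5]
finger_gap: -0.0004
```

```bash
cat > chk.py <<'E'
from h import *
from scipy.spatial.transform import Rotation as Ro
o=arm.get_obs(); R=Ro.from_euler('xyz',o["orientation"]).as_matrix()
print({k:np.round(o[k],4) for k in("clock","position","orientation","force","finger_gap")})
p,d=vision.grab_frame("wrist"); c,f=cal("wrist"); H=np.array(c["hand_eye"])
v,u=np.mgrid[:384,:512]; x=u-c["cx"]; y=v-c["cy"]; r=np.hypot(x,y)+1e-9
s=np.tan(np.minimum(r/f,1.4))/r; P=np.stack([x*s*d,y*s*d,d],-1)
W=(P@H[:3,:3].T+H[:3,3])@R.T+o["position"]
m=(d>0)&(W[...,2]>.174)&(W[...,2]<.215)&(np.hypot(W[...,0]-.598,W[...,1]+.255)<.03)
q=W[m]; print(len(q),cv2.minEnclosingCircle((q[:,:2]*1000).astype(np.float32)),np.median(q,0))
cv2.imwrite("pics/w_%d.png"%(o["clock"]*100),p)
E
python3 chk.py
```

```text
{'clock': np.float64(4.65), 'position': array([ 0.5981, -0.2526,  0.2703]), 'orientation': array([ 3.1404e+00,  9.0000e-04, -1.3049e+00]), 'force': array([ 0.2747, -0.1317, -0.5429]), 'finger_gap': np.float64(-0.0004)}
2518 ((598.3182983398438, -253.5812225341797), 21.9323673248291) [ 0.60015993 -0.25296269  0.20518765]
```

The knob is fully up again (z 0.205) and the canister hasn't moved. Second press:

carry_out(
  moves=[
    [0,[0,0,25],0],
    [0,[0,0,45],0],
    [0,[0,0,56],0],
    [0,[0,0,62],0],
    [0,[0,0,66],0],
    [0,[0,0,70],0],
    [0,[0,0,74],0],
    [0,[0,0,78],0],
    [0,[0,0,82],0],
    [0,[0,0,86],0],
    [0,[0,0,89],0],
    [0,[0,0,91],0],
  ],
)

```text
clock: 5.7
position: [0.5989, -0.2529, 0.1823]
orientation: [-3.14, -0.001, -1.305]
force: [-4.6, 1.1, 9.3]
finger_gap: 0.0001
```

carry_out(
  moves=[
    [0,[0,0,2],0],
    [0,[0,0,3],0],
    [0,[0,0,4],0],
    [0,[0,0,4],0],
    [0,[0,0,4],0],
    [0,[0,0,4],0],
  ],
)

```text
clock: 6.2
position: [0.6, -0.2532, 0.1815]
orientation: [-3.137, -0.004, -1.305]
force: [-9.5, 2.8, 24.0]
finger_gap: 0.0
```

The knob is on its stop again, with 24 N at z 0.1815. Releasing and backing off.

carry_out(
  moves=[
    [0,[0,0,-6],0],
    [0,[0,0,-16],0],
    [0,[0,0,-28],0],
    [0,[0,0,-40],0],
    [0,[0,0,-60],0],
    [0,[0,0,-80],0],
    [0,[0,0,-95],0],
    [0,[0,0,-95],0],
    [0,[0,0,-95],0],
    [0,[0,0,-95],0],
    [0,[0,0,-95],0],
    [0,[0,0,-95],0],
  ],
)

```text
clock: 7.2
position: [0.5981, -0.2526, 0.2703]
orientation: [3.14, 0.001, -1.305]
force: [-0.2, 0.4, 1.5]
finger_gap: 0.0001
```

```bash
python3 chk.py
python3 - <<'E'
from h import *
p,d=vision.grab_frame("top"); W=cloud("top",d).reshape(-1,3)
q=W[(d.ravel()>0)&(W[:,2]>.126)&(W[:,2]<.145)&(np.hypot(W[:,0]-.533,W[:,1]-.152)<.03)]
print("squat knob",q.mean(0).round(4)); print(arm.finish_job())
E
```

```text
{'clock': np.float64(7.2), 'position': array([ 0.5981, -0.2526,  0.2703]), 'orientation': array([ 3.1405e+00,  8.0000e-04, -1.3050e+00]), 'force': array([-0.243 ,  0.3758,  1.5053]), 'finger_gap': np.float64(0.0001)}
2518 ((598.7027587890625, -253.51480102539062), 22.040897369384766) [ 0.60026256 -0.25294396  0.20520447]
squat knob [0.5334 0.1528 0.1364]
the job is handed in; nothing more can be done
None
```

I pressed the tall canister's pump knob down to its stop twice, using the shut fingertips, and let it spring fully back up each time. The job was handed in at about 7.3 s, inside the 34 s limit.

- **Presses:** both times the force jumped from about 10 N on the spring to about 24–25 N at z ≈ 0.181 m, the height given for the knob fully down.
- **After each release:** the wrist camera showed the knob top back at z ≈ 0.205 m. The tall canister stayed within about 0.5 mm of where it was.
- **Squat canister:** I didn't touch it, and the last top view shows its knob still up, at 0.136 m.
- **At hand-in:** the tool was about 65 mm above the knob and touching nothing.

No check failed. While on the stop, the wrist also read up to about 10 N of sideways force, but the canister did not shift. Before the first press, the scene camera put the knob about 3 mm away from where the top and wrist cameras put it. I used the wrist reading.

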